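# Lock the slow cooker lid with its tuck-under tab

### The job

Lock the slow cooker's lid for the drive to the potluck: with a fingertip, fold the sprung steel tab over onto the lid, and while it is pressed down push it forward so that its edge is tucked fully home beneath the retaining lip and stays there when you let go. Only push and press, forcing nothing: leave the lid seated on the cooker, and leave the canister, the scoop and the spoon rest where they stand.

Things in the scene. Friction and masses are not known exactly. Their poses are not given: they have to be found in the camera images.
- cooker: Low steel casserole slow cooker, fixed: 230 (x) by 290 (y) by 125 mm high, side handles out to y = +-178. Origin at the centre of its underside, z up; +x points from the tab's hinge to the lid's centre. A black ledge, 74 mm wide, top at z = 137 mm with 4 mm high guide strips at its sides, sticks out from x = -115 to -172 mm and carries the tab's hinge.
- lid: Loose dark lid, 0.8 kg, 226 x 292 mm, on the cooker's rim, located by a plug below it. Origin at the centre of the plate's underside (125 mm above the cooker's underside); axes as the cooker's; plate 10 mm thick. A black knob 42 mm across at x = +55 rises 27 mm above the plate. The black retaining lip stands on it near the centre.
- lip (a point): Front middle of the level underside of the lip: a shelf 70 mm wide and 4 mm thick, open towards the tab, closed by side cheeks and by a riser 23 mm behind this point. This point is at x = -27 mm on the lid, 13 mm above its plate. The front is turned up as a lead-in, 7 mm farther to -x and about 9 mm higher.
- tab_hinge (a point): Point on the tab's hinge axis, middle of its width; with joint slot at 0 it lies at x = -130, y = 0, z = 141 mm in the cooker's frame. It moves with the slot. The hinge axis is parallel to the cooker's y.
- tab_edge (a point): Middle of the tab's free edge, 92 mm from the hinge axis.
- tab_ridge (a point): Middle of the crest of the tab's cross ridge: 60 mm from the hinge axis, 8 mm thick, as wide as the tab, 9 mm proud of the face that is uppermost when the tab is folded. A fingertip between hinge and ridge (free length about 52 mm) can push against it.
- tab (a joint): Angle (rad) of the steel tab, 50 mm wide, 92 long, 4 thick: 0 = folded flat, the end stop, upper face 2 mm above the hinge axis, 4 mm clear of the lid; pi/2 = upright; starts at 1.2 to 1.6. Folding swings its edge to the cooker's +x. A spring lifts it again to roughly 0.9 rad when let go, unless its edge is under the lip; holding it flat midway along takes about 3 N.
- slot (a joint): How far the hinge has slid towards the cooker's +x (m): 0 = start, back stop; 0.024 = front stop, fully home. Needs about 4 N, stays where left. Folded flat, the tab's edge is 11 mm short of the lip's level part at 0, 13 mm beneath it at 0.024. Slid forward before it is folded, the tab would land on top of the lip.
- canister: Bystander: stainless canister with a screw-top lid, 102 mm across, 142 mm high, loose; origin at the centre of its underside. It, the scoop and the spoon rest stand beside the cooker, in changing places.
- scoop: Bystander: red plastic scoop, cup 62 mm across and 42 mm high with a handle 75 mm long; origin under the cup's centre.
- spoon_rest: Bystander: white ceramic spoon rest, dish 100 mm across and 18 mm high with a short tail; origin under the dish's centre.

How it is judged:
By the outcome, as a careful person would: the job done as asked, in the order asked, and still so for the second after the job is handed in, with the robot touching nothing.
It also fails if it takes over 35 s, if anything falls off the work surface, if the arm or the gripper's body presses on something with over 40 N, if the wrist force passes 120 N, or if a joint passes its speed limit or range.

### The arm

A 6-joint arm with a two-finger parallel gripper is mounted at the origin on the work surface. World frame = base frame: x ahead of the robot, y to its left, z up, the work surface at z = 0. Lengths are in mm, angles in degrees, forces in N, time in s.
With the tool pointing down it reaches from about 350 to 850 mm from the base axis. Payload 8.1 kg.
Tool frame: the origin (TCP) lies midway between the tips of the shut fingers; the grasp point (between the pads) lies 19 mm behind it; x points along the fingers, y is the direction in which the jaws open and shut, and the axes are right-handed (so a half turn about x gives the same grasp; the last joint's range is limited). The gripper opens to 85 mm and grips with 20 to 120 N. Pads are 22 mm wide; open, the fingers measure 114 mm over their backs; the gripper's body (76 mm by 85 mm) begins 54 mm behind the grasp point. The pads swing forward as they close: fully open they stand 13 mm farther back than shut.
Start: joints at [-4.893, 7.471, 85.268, -0, 87.261, -4.893], TCP at [600.004, 0.022, 231.292] pointing down, gripper open.
Joint ranges: [-169.43, 169.43], [-51.17, 129.36], [1.28, 143.12], [-76.62, 256.62], [0, 156.53], [-152.29, 152.29]. Speed limits (degrees/s): [136.94, 136.94, 159.86, 180, 180, 180].

### API

Orientations are given as [roll, pitch, yaw] about the fixed x, y, z axes, in that order (R = Rz(yaw) Ry(pitch) Rx(roll)).
In Python, from bench import sense, snapshot, hand_in gives the robot as it stands.
- The arm moves only by the tool drive_tool, never from a script. Its argument "deltas" is a list of rows, each a list of 7 numbers: the closure in counts, from 0 (fully open) to 255 (shut), then the shift along the tool's x, y, z in m, then the turn, a rotation vector about the tool's x, y, z in rad. A call has exactly 10 rows; each row is the pose to reach, as a shift and turn from the pose commanded when the call began, along the tool's axes at that moment; what a row does not reach only later rows make up. A row lasts 1/12 s, in which the tool goes at most 41.7 mm and 7.16 degrees, less where a joint would pass 70% of its speed; a pose out of reach is approached as far as the arm can. A call with a gripper value outside its range is refused whole. The fingers move at their own pace and stop on an object; "squeeze" is the grip in N (left out, the last holds). Time passes only in rows, so rows that repeat a pose let the fingers close, or fill a call up. It gives the time, the measured TCP pose, the force and the opening at its end, in the units of the state.
- sense(): the state, without advancing time (a new reading comes with each control period).
- snapshot(name): name is "scene" or "side" or "wrist"; returns a dict with "frame" (400x640x3 uint8, blue, green, red), "fx", "fy", "cx", "cy" (pixels), "rvec" (rotation vector, rad) and "tvec" (3), from world to camera coordinates, as OpenCV has them. Camera axes: x right, y down, z forward; pixel columns grow to the right and rows downward; lengths in mm; the calibration is good to about 2 mm. The wrist camera is an equidistant fisheye: a pixel r from the principal point sees the ray r / f radians off the axis. A picture is of the moment at which its call begins. There is no depth.
- hand_in(): hands the job in, once; it reports no verdict.
The state is a dict: "time": time; "joint_pos": joint angles; "qd": joint speeds; "joint_efforts": joint torques, N m; "tool_pos": TCP position; "tcp_rot": TCP orientation; "ft_force": force on the tool from outside, world axes, zero at the start; "wrist_torque": the same for the moment, N m; "finger_gap": finger opening in mm.
Only numpy, scipy, OpenCV 4.12 (cv2) and the standard library are available. Lean on these libraries where they do the work, as an engineer would, in place of code of your own. Each camera call takes 0.05 s, during which the arm holds its last target.

## Working session

There is one attempt and no reset: what is moved stays moved. The work goes in short steps, Python scripts to look and compute and a tool call to move; the robot and the scene stay as the last step left them, time stands still between calls to the robot, and variables do not carry over. Pictures are saved under pics/ and viewed, and the job is handed in when it is done.

Besides the shell and the picture viewer there is one more tool, called after "Emit:" by a JSON object that holds its "name" and its "arguments". drive_tool: Moves the arm, as the interface text tells. Its arguments: {"type":"object","properties":{"deltas":{"type":"array","items":{"type":"array","items":{"type":"number"}}},"squeeze":{"type":"number"}},"required":["deltas"]}

```bash
mkdir -p pics; cat > h.py <<'E'
import numpy as np,cv2
from bench import sense,snapshot
def P(s,pts):
    return cv2.projectPoints(np.array(pts,float).reshape(-1,1,3),np.array(s['rvec'],float),np.array(s['tvec'],float),np.array([[s['fx'],0,s['cx']],[0,s['fy'],s['cy']],[0,0,1.]]),None)[0].reshape(-1,2)
def ray(s,u,v):
    R=cv2.Rodrigues(np.array(s['rvec'],float))[0];t=np.array(s['tvec'],float).ravel()
    return -R.T@t, R.T@np.array([(u-s['cx'])/s['fx'],(v-s['cy'])/s['fy'],1.])
def plane(s,u,v,z):
    c,d=ray(s,u,v);return c+d*(z-c[2])/d[2]
E
python3 - <<'E'
from h import *
import pickle
for n in('scene','side','wrist'):
    s=snapshot(n);pickle.dump(s,open(n+'0.pkl','wb'));cv2.imwrite(f'pics/{n}0.png',s['frame']);c,d=ray(s,s['cx'],s['cy']);print(n,s['fx'],s['cx'],s['cy'],c,d)
print(sense())
E
```

```text
scene 411.669502896186 316.4735115728694 202.33373014104046 [1142.53634244 -471.26820725  822.31787283] [-0.58539354  0.45874096 -0.66848421]
side 393.3225632803971 321.928276375484 200.21414975648858 [451.90631495 723.41570322 784.22945596] [ 0.08821356 -0.72589664 -0.68212348]
wrist 309.70691628693146 317.7464007724478 201.32724444988838 [599.78273949  81.9683973  372.59539065] [-0.00195111 -0.32146811 -0.94691839]
{'time': 0.15, 'joint_pos': array([-4.89490372e+00,  7.50625894e+00,  8.53138471e+01,  1.56653161e-03,
        8.72628038e+01, -4.89559339e+00]), 'qd': array([-0.03918535, -0.15980816, -0.11511347, -0.00291574, -0.03662207,
        0.0193204 ]), 'joint_efforts': array([ 1.01583330e-03, -5.70061326e+01, -5.01160097e+01, -1.39109225e-04,
        9.69119486e-03, -7.10949371e-05]), 'tool_pos': array([5.99579286e+02, 4.90597307e-02, 2.30484591e+02]), 'tcp_rot': array([-95.97672355,  89.91707539, 174.02389017]), 'ft_force': array([-0.55004503,  0.14535085, -0.58082841]), 'wrist_torque': array([-0.00054131, -0.03312663,  0.02906757]), 'finger_gap': 85.55575791346432}
```

View pics/scene0.png

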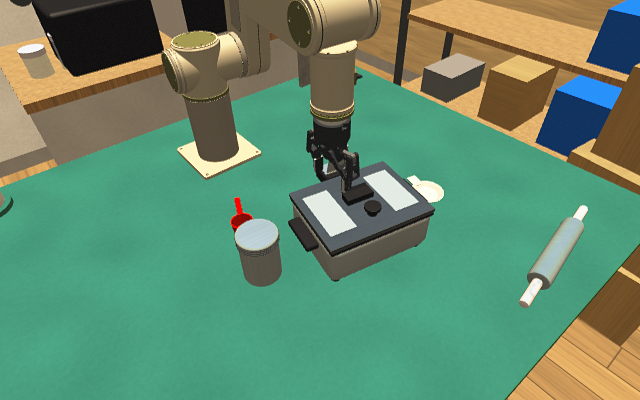

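View pics/side0.png

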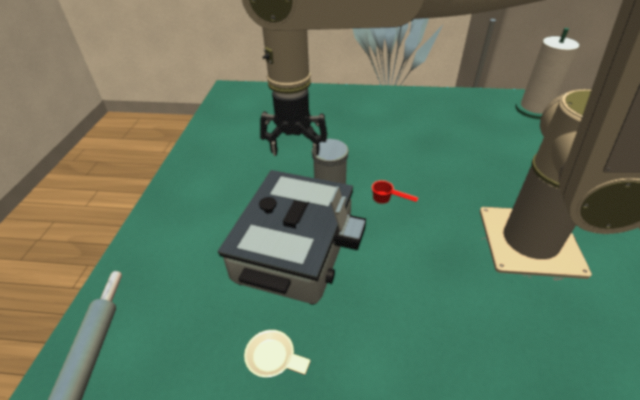

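View pics/wrist0.png

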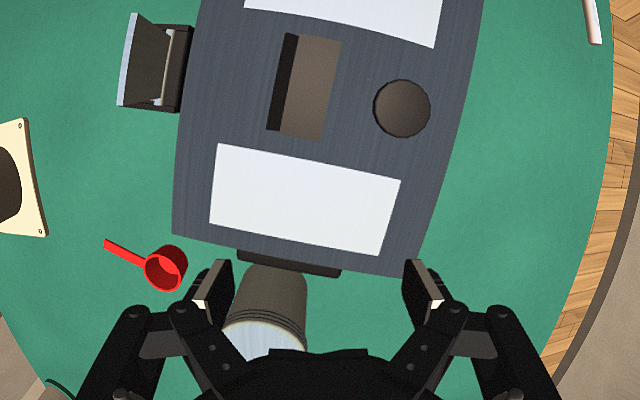

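```bash
python3 - <<'E'
import cv2
a=cv2.imread('pics/scene0.png')[140:300,220:460];b=cv2.imread('pics/side0.png')[130:310,200:400]
cv2.imwrite('pics/za.png',cv2.resize(a,None,fx=3.3,fy=3.3,interpolation=2));cv2.imwrite('pics/zb.png',cv2.resize(b,None,fx=3.3,fy=3.3,interpolation=2))
E
```

```text
(no output)
```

View pics/za.png

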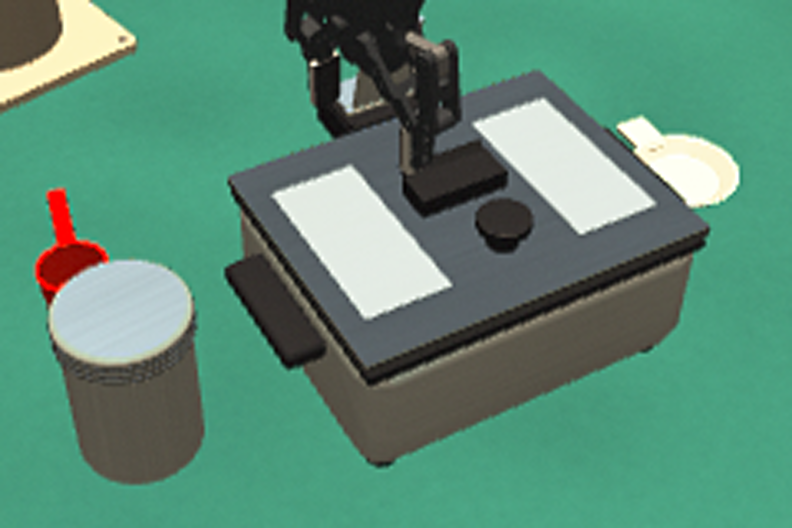

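View pics/zb.png

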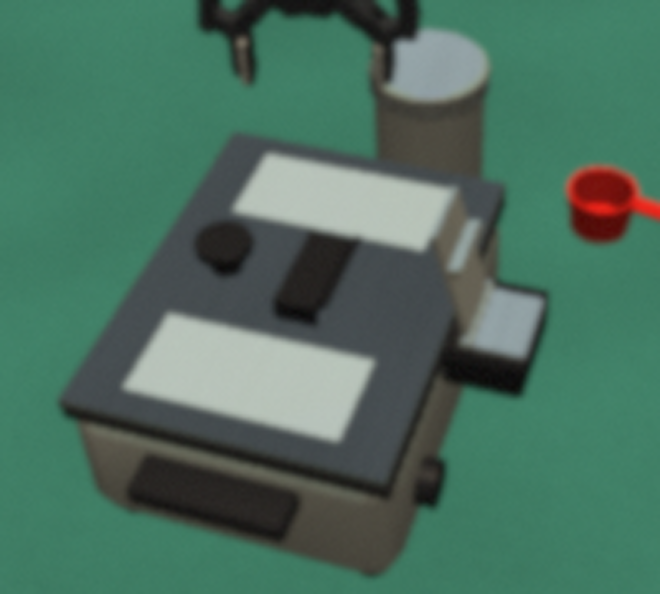

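```bash
python3 - <<'E'
from h import *
import pickle
sc=pickle.load(open('scene0.pkl','rb'));si=pickle.load(open('side0.pkl','rb'))
A=[plane(sc,*p,135) for p in[(289.7,194.5),(383.6,161.2),(435.2,210.3),(332,254)]]
B=[plane(si,*p,135) for p in[(352.4,186),(317.6,278),(218.8,251.8),(270.3,170.9)]]
for n,X in(('sc',A),('si',B)):
    X=np.array(X)[:,:2];r=cv2.minAreaRect(X.astype(np.float32))
    print(n,X.round(0).tolist(),'c',X.mean(0).round(1),'len',[round(float(np.linalg.norm(X[(i+1)%4]-X[i])),1) for i in range(4)],
     'yaw',[round(float(np.degrees(np.arctan2(*(X[b]-X[a])[::-1]))),2) for a,b in((0,3),(1,2),(0,1),(3,2))])
for s,n in((sc,'scene'),(si,'side')):
    f=s['frame'];m=cv2.inRange(f,(170,180,170),(255,255,255))
    for c in cv2.findContours(m,0,1)[0]:
        if cv2.contourArea(c)>500: 
            M=cv2.moments(c);u,v=M['m10']/M['m00'],M['m01']/M['m00'];print(n,u,v,cv2.contourArea(c),plane(s,u,v,135).round(1))
E
```

```text
sc [[473.0, -33.0], [529.0, 252.0], [750.0, 201.0], [694.0, -81.0]] c [611.5  84.9] len [289.9, 226.5, 287.2, 226.1] yaw [-12.2, -12.89, 78.82, 78.75]
si [[465.0, -26.0], [521.0, 260.0], [739.0, 212.0], [683.0, -69.0]] c [602.   94.1] len [291.1, 223.0, 285.8, 222.7] yaw [-11.12, -12.48, 78.92, 78.87]
scene 556.7710577188622 249.79177022921843 603.5 [1000.6  301.2  135. ]
scene 256.007571846498 233.93512304250558 968.5 [ 534.6 -174.9  135. ]
scene 328.9225574712643 212.74626436781608 1160.0 [ 5.896e+02 -5.000e-01  1.350e+02]
scene 390.42482306231653 189.60279647850854 965.5 [626.2 176.  135. ]
scene 217.40067510548522 157.0129957805907 987.5 [205.1 -93.2 135. ]
side 272.1274204702628 354.3057572614108 1928.0 [580.7 423.5 135. ]
side 275.8225319396051 243.57433217189313 1435.0 [621.3 178.1 135. ]
side 303.94918363603006 190.57365620986974 908.5 [584.1   1.3 135. ]
```

```bash
cat >> h.py <<'E'
def wray(s,u,v):
    K=np.array([[s['fx'],0,s['cx']],[0,s['fy'],s['cy']],[0,0,1.]])
    p=np.array([(u-s['cx'])/s['fx'],(v-s['cy'])/s['fy']]);th=np.linalg.norm(p)
    d=np.r_[np.sin(th)*p/th,np.cos(th)]
    R=cv2.Rodrigues(np.array(s['rvec'],float))[0];t=np.array(s['tvec'],float).ravel()
    return -R.T@t,R.T@d
def wplane(s,u,v,z):
    c,d=wray(s,u,v);return c+d*(z-c[2])/d[2]
def tri(rays):
    A=np.zeros((3,3));b=np.zeros(3)
    for c,d in rays:
        d=d/np.linalg.norm(d);M=np.eye(3)-np.outer(d,d);A+=M;b+=M@c
    x=np.linalg.solve(A,b);return x,[float(np.linalg.norm((np.eye(3)-np.outer(d,d)/(d@d))@(x-c))) for c,d in rays]
E
python3 - <<'E'
from h import *
import pickle
sc=pickle.load(open('scene0.pkl','rb'));si=pickle.load(open('side0.pkl','rb'));w=pickle.load(open('wrist0.pkl','rb'))
print('panel far tri',tri([ray(sc,390.42,189.6),ray(si,275.82,243.57)]))
m=cv2.inRange(w['frame'],(170,180,170),(255,255,255))
for c in cv2.findContours(m,0,1)[0]:
    if cv2.contourArea(c)>2000:
        q=cv2.approxPolyDP(c,8,True)[:,0]; print(cv2.contourArea(c),[(p.tolist(),wplane(w,*p,135)[:2].round(0).tolist()) for p in q])
for n,p,z in(('knob',(402,108),162),('cornerL',(172,234),135),('cornerR',(401,278),135),('liptop front top',(300,34),154),('lip top rear t',(341,40),154),('lip rear b',(321,139),154),('lipfront b',(281,131),154)): print(n,wplane(w,*p,z).round(1))
# knob in scene/side
print('knob sc',plane(sc,372,205,162),'si',plane(si,267,203,162))
# panel near: corners in side masked by tab, so scene only 
E
```

```text
panel far tri (array([623.12877843, 177.42716807, 133.00537037]), [1.5682649049658564, 1.5682649049658082])
14329.0 [([218, 143], [520.0, 50.0]), ([209, 222], [505.0, -18.0]), ([378, 254], [652.0, -48.0]), ([400, 180], [666.0, 20.0])]
2229.0 [([20, 118], [270.0, 98.0]), ([0, 125], [220.0, 97.0]), ([22, 186], [252.0, 20.0]), ([20, 210], [233.0, -10.0]), ([0, 231], [158.0, -43.0]), ([43, 236], [271.0, -43.0])]
4623.0 [([244, 3], [543.0, 162.0]), ([432, 48], [688.0, 128.0]), ([441, 6], [697.0, 165.0])]
knob [657.1  78.1 162. ]
cornerL [465.8 -30.4 135. ]
cornerR [676.7 -73.9 135. ]
liptop front top [587.1 129.4 154. ]
lip top rear t [615.3 125.  154. ]
lip rear b [601.6  54.3 154. ]
lipfront b [573.4  60.2 154. ]
knob sc [657.19009777  76.14255638 162.        ] si [657.90364972  81.28130343 162.        ]
```

```bash
cat >> h.py <<'E'
from scipy.spatial.transform import Rotation as Ro
C=np.array([604,89.3]);YAW=-11.9
ex=np.array([np.cos(np.radians(YAW)),np.sin(np.radians(YAW))]);ey=np.array([-ex[1],ex[0]])
def W(lx,ly,z): return np.r_[C+lx*ex+ly*ey,z]
def L(p): d=np.array(p[:2])-C; return np.round([d@ex,d@ey,p[2]],1)
def Rcur(): return Ro.from_euler('xyz',sense()['tcp_rot'],degrees=True)
def go(lx,ly,z,sgn=None):
    s=sense();R=Rcur();print('shift mm tool',R.inv().apply(W(lx,ly,z)-s['tool_pos']).round(1))
    for g in(1,-1):
        y=g*np.r_[ey,0];x=np.array([0,0,-1.]);T=Ro.from_matrix(np.c_[x,y,np.cross(x,y)])
        print(g,'turn',(R.inv()*T).as_rotvec().round(3))
    print('local',L(s['tool_pos']),'F',s['ft_force'].round(1),'t',s['time'])
E
python3 - <<'E'
from h import *
print(Rcur().as_matrix().round(3)); go(-165,0,300);go(-165,0,200)
E
```

```text
[[-0.001  1.     0.   ]
 [ 0.     0.    -1.   ]
 [-1.    -0.001 -0.   ]]
shift mm tool [ -69.3 -157.1 -123.3]
1 turn [-1.363e+00 -1.000e-03  1.000e-03]
-1 turn [1.779e+00 1.000e-03 1.000e-03]
local [ 14.1 -88.2 230.5] F [-0.6  0.1 -0.6] t 0.15
shift mm tool [  30.7 -157.  -123.3]
1 turn [-1.363e+00 -1.000e-03  1.000e-03]
-1 turn [1.779e+00 1.000e-03 1.000e-03]
local [ 14.1 -88.2 230.5] F [-0.6  0.1 -0.6] t 0.15
```

Emit:
{"name": "drive_tool", "arguments": {"deltas": [[255, -0.03, 0, 0, -0.12, 0, 0], [255, -0.06, -0.0, 0, -0.24, 0, 0], [255, -0.09, -0.02, -0.015, -0.36, 0, 0], [255, -0.09, -0.04, -0.03, -0.48, 0, 0], [255, -0.09, -0.06, -0.05, -0.6, 0, 0], [255, -0.09, -0.08, -0.065, -0.72, 0, 0], [255, -0.09, -0.1, -0.08, -0.84, 0, 0], [255, -0.09, -0.12, -0.095, -0.96, 0, 0], [255, -0.09, -0.14, -0.11, -1.08, 0, 0], [255, -0.09, -0.157, -0.123, -1.2, 0, 0]], "squeeze": 30}}

```text
time: 0.98
tool_pos: [441.6, 123.8, 321.0]
tcp_rot: [-175.0, 90.0, 164.1]
ft_force: [-0.1, 0.1, 0.2]
finger_gap: 0.2
```

```bash
python3 - <<'E'
from h import *
import pickle
s=snapshot('wrist');pickle.dump(s,open('w1.pkl','wb'));cv2.imwrite('pics/w1.png',s['frame'])
print(sense()['finger_gap']);go(-165,0,195)
E
```

```text
-0.21393297122315916
shift mm tool [126.5  -1.4   3.6]
1 turn [-0.146 -0.002 -0.001]
-1 turn [ 2.995e+00 -2.000e-03  2.000e-03]
local [-168.2    1.7  321.5] F [1.7 2.1 0.1] t 1.0333
```

View pics/w1.png

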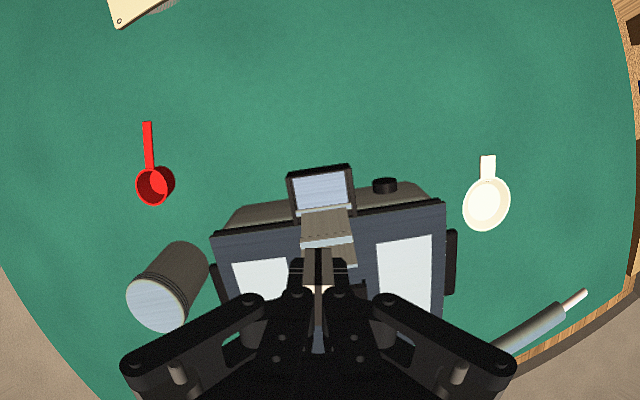

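```bash
python3 - <<'E'
from h import *
import pickle
w=pickle.load(open('w1.pkl','rb'))
cv2.imwrite('pics/w1z.png',cv2.resize(w['frame'][140:300,200:460],None,fx=3,fy=3))
for p,z in(((286,177),141),((350,164),141),((356,207),141),((292,218),141),((210,237),135),((445,200),135)): print(p,L(wplane(w,*p,z)))
E
```

```text
(286, 177) [-172.4  -34.3  141. ]
(350, 164) [-175.9   35.6  141. ]
(356, 207) [-126.7   36.1  141. ]
(292, 218) [-124.8  -36.5  141. ]
(210, 237) [-112.9 -142.5  135. ]
(445, 200) [-116.1  143.8  135. ]
```

View pics/w1z.png

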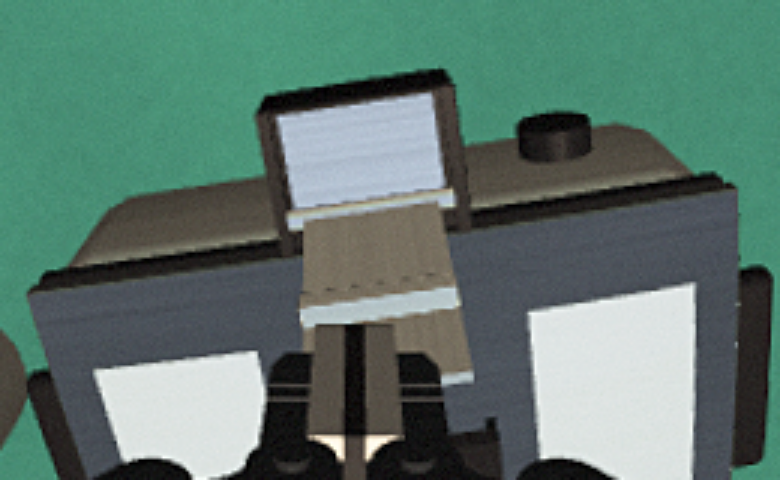

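Emit:
{"name": "drive_tool", "arguments": {"deltas": [[255, 0.025, 0, 0.002, -0.08, 0, 0], [255, 0.05, -0.001, 0.003, -0.155, 0, 0], [255, 0.075, -0.001, 0.003, -0.155, 0, 0], [255, 0.1, -0.001, 0.003, -0.155, 0, 0], [255, 0.12, -0.001, 0.003, -0.155, 0, 0], [255, 0.13, -0.001, 0.003, -0.155, 0, 0], [255, 0.13, -0.001, 0.003, -0.155, 0, 0], [255, 0.13, -0.001, 0.003, -0.155, 0, 0], [255, 0.13, -0.001, 0.003, -0.155, 0, 0], [255, 0.13, -0.001, 0.003, -0.155, 0, 0]]}}

```text
time: 1.87
tool_pos: [446.6, 121.2, 193.2]
tcp_rot: [20.9, 89.8, 8.5]
ft_force: [1.1, 0.7, -0.3]
finger_gap: -0.1
```

```bash
sed -i 's/YAW=-11.9/YAW=-11.4/' h.py; python3 - <<'E'
from h import *
s=snapshot('side');cv2.imwrite('pics/s2.png',cv2.resize(s['frame'][130:310,200:400],None,fx=3.3,fy=3.3))
go(-165,0,190)
E
```

```text
shift mm tool [ 3.  -0.2 -4.3]
1 turn [-0.017  0.003 -0.001]
-1 turn [ 3.125e+00 -2.000e-03 -4.000e-03]
local [-1.607e+02  1.000e-01  1.930e+02] F [0.8 0.4 0.2] t 1.9167
```

View pics/s2.png

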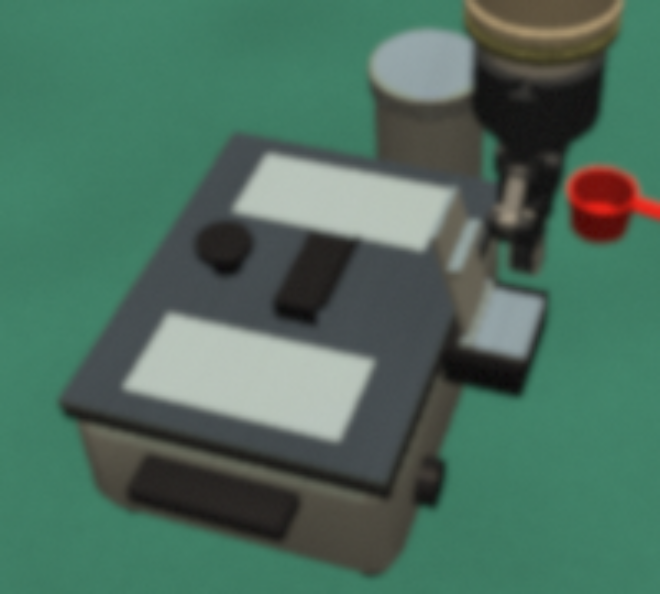

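Emit:
{"name": "drive_tool", "arguments": {"deltas": [[255, 0.004, 0, 0.009, -0.017, 0, 0], [255, 0.006, 0, 0.014, -0.017, 0, 0], [255, 0.006, 0, 0.018, -0.017, 0, 0], [255, 0.006, 0, 0.022, -0.017, 0, 0], [255, 0.0065, 0, 0.026, -0.017, 0, 0], [255, 0.007, 0, 0.03, -0.017, 0, 0], [255, 0.008, 0, 0.034, -0.017, 0, 0], [255, 0.0095, 0, 0.038, -0.017, 0, 0], [255, 0.011, 0, 0.041, -0.017, 0, 0], [255, 0.011, 0, 0.041, -0.017, 0, 0]]}}

```text
time: 2.75
tool_pos: [485.8, 112.0, 179.8]
tcp_rot: [-149.3, 90.0, -160.7]
ft_force: [0.2, -0.5, -0.0]
finger_gap: 0.4
```

```bash
python3 - <<'E'
from h import *
s=snapshot('side');cv2.imwrite('pics/s3.png',cv2.resize(s['frame'][130:310,200:400],None,fx=3.3,fy=3.3))
go(-110,0,166)
E
```

```text
shift mm tool [13.9  1.1 10.6]
1 turn [-0.    -0.001  0.   ]
-1 turn [3.141e+00 0.000e+00 1.000e-03]
local [-120.6   -1.1  179.9] F [-0.6 -0.2 -0.2] t 2.8
```

View pics/s3.png

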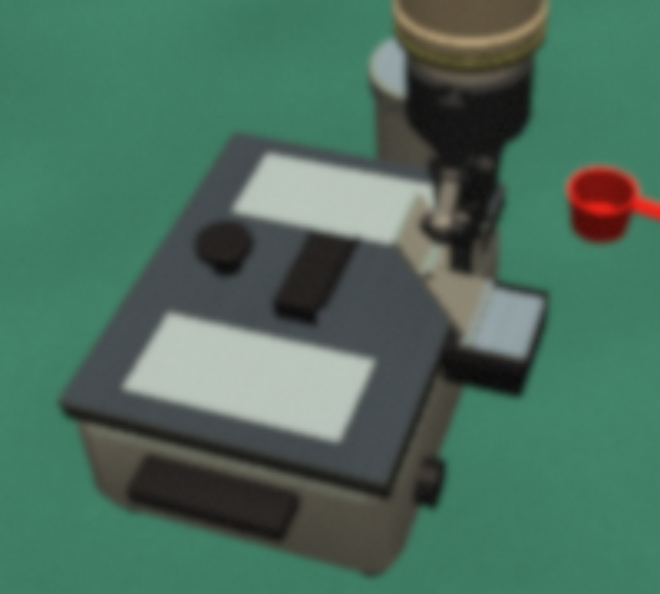

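Emit:
{"name": "drive_tool", "arguments": {"deltas": [[255, 0.001, 0, 0.004, 0, 0, 0], [255, 0.003, 0.001, 0.008, 0, 0, 0], [255, 0.005, 0.001, 0.011, 0, 0, 0], [255, 0.008, 0.001, 0.014, 0, 0, 0], [255, 0.011, 0.001, 0.016, 0, 0, 0], [255, 0.014, 0.001, 0.019, 0, 0, 0], [255, 0.018, 0.001, 0.021, 0, 0, 0], [255, 0.0215, 0.001, 0.022, 0, 0, 0], [255, 0.025, 0.001, 0.024, 0, 0, 0], [255, 0.025, 0.001, 0.024, 0, 0, 0]]}}

```text
time: 3.63
tool_pos: [509.2, 108.4, 154.4]
tcp_rot: [-165.0, 90.0, -176.4]
ft_force: [1.0, 0.6, 0.8]
finger_gap: 0.5
```

```bash
python3 - <<'E'
from h import *
s=snapshot('side');cv2.imwrite('pics/s4.png',cv2.resize(s['frame'][130:310,200:400],None,fx=3.3,fy=3.3))
go(-95,0,143)
E
```

```text
shift mm tool [11.7  0.   1.8]
1 turn [ 0.    -0.001  0.   ]
-1 turn [-3.142e+00 -0.000e+00 -1.000e-03]
local [-96.8  -0.  154.8] F [-0.3 -0.3  1.1] t 3.6833
```

View pics/s4.png

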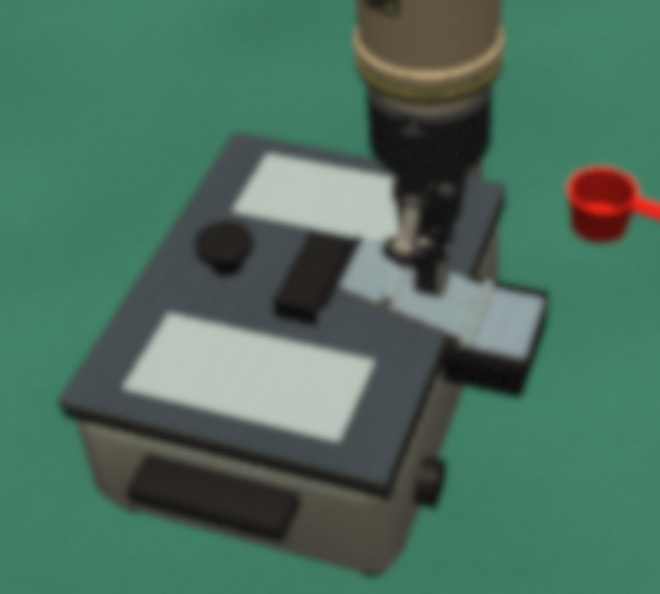

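Emit:
{"name": "drive_tool", "arguments": {"deltas": [[255, 0.002, 0, 0.0, 0, 0, 0], [255, 0.004, 0, 0.001, 0, 0, 0], [255, 0.006, 0, 0.001, 0, 0, 0], [255, 0.008, 0, 0.001, 0, 0, 0], [255, 0.009, 0, 0.001, 0, 0, 0], [255, 0.01, 0, 0.001, 0, 0, 0], [255, 0.011, 0, 0.001, 0, 0, 0], [255, 0.012, 0, 0.001, 0, 0, 0], [255, 0.012, 0, 0.001, 0, 0, 0], [255, 0.012, 0, 0.001, 0, 0, 0]]}}

```text
time: 4.52
tool_pos: [510.1, 108.3, 143.2]
tcp_rot: [151.8, 90.0, 140.4]
ft_force: [2.2, 0.1, 2.6]
finger_gap: -0.5
```

```bash
python3 - <<'E'
from h import *
go(-83,0,142)
E
```

```text
shift mm tool [ 1.2 -0.1 12.8]
1 turn [ 0. -0. -0.]
-1 turn [-3.141  0.    -0.   ]
local [-9.580e+01  1.000e-01  1.432e+02] F [2.2 0.1 2.6] t 4.5167
```

Emit:
{"name": "drive_tool", "arguments": {"deltas": [[255, 0.0005, 0, 0, 0, 0, 0], [255, 0.001, 0, 0, 0, 0, 0], [255, 0.001, 0, 0, 0, 0, 0], [255, 0.001, 0, 0, 0, 0, 0], [255, 0.001, 0, 0, 0, 0, 0], [255, 0.001, 0, 0, 0, 0, 0], [255, 0.001, 0, 0, 0, 0, 0], [255, 0.001, 0, 0, 0, 0, 0], [255, 0.001, 0, 0, 0, 0, 0], [255, 0.001, 0, 0, 0, 0, 0]]}}

```text
time: 5.35
tool_pos: [510.2, 108.4, 142.9]
tcp_rot: [42.4, 90.0, 31.0]
ft_force: [-1.5, -0.3, 6.6]
finger_gap: 0.1
```

```bash
python3 - <<'E'
from h import *
s=snapshot('scene');cv2.imwrite('pics/c5.png',cv2.resize(s['frame'][140:260,270:450],None,fx=4,fy=4))
s=snapshot('wrist');cv2.imwrite('pics/w5.png',s['frame'])
go(-83,0,142)
E
```

```text
shift mm tool [ 0.9 -0.1 12.7]
1 turn [ 0.  0. -0.]
-1 turn [-3.141  0.     0.   ]
local [-9.570e+01  1.000e-01  1.428e+02] F [-0.9 -0.2  7.1] t 5.45
```

View pics/c5.png

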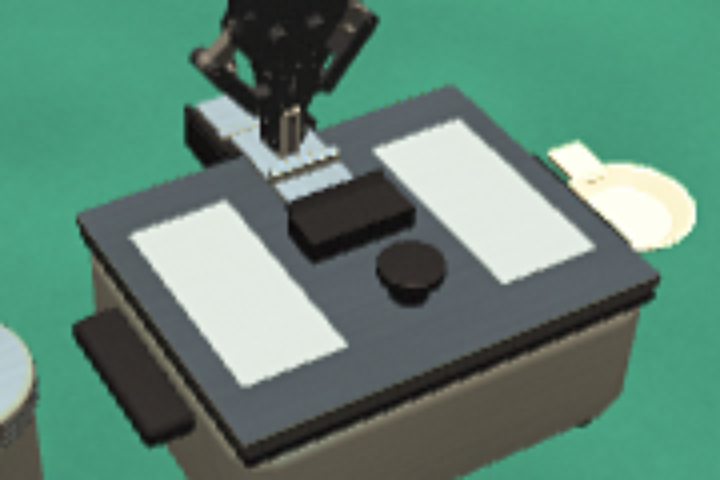

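View pics/w5.png

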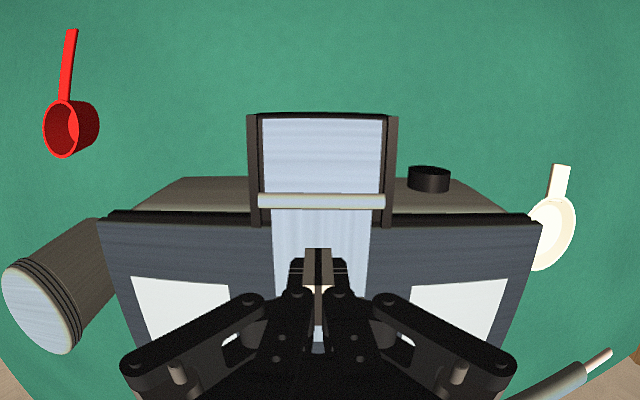

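Emit:
{"name": "drive_tool", "arguments": {"deltas": [[255, 0, 0, 0.002, 0, 0, 0], [255, 0, 0, 0.004, 0, 0, 0], [255, 0, 0, 0.006, 0, 0, 0], [255, 0, 0, 0.008, 0, 0, 0], [255, 0, 0, 0.01, 0, 0, 0], [255, 0, 0, 0.012, 0, 0, 0], [255, 0, 0, 0.014, 0, 0, 0], [255, 0, 0, 0.016, 0, 0, 0], [255, 0, 0, 0.018, 0, 0, 0], [255, 0, 0, 0.02, 0, 0, 0]]}}

```text
time: 6.28
tool_pos: [529.2, 104.4, 142.8]
tcp_rot: [-167.5, 89.9, -178.9]
ft_force: [-5.0, 0.0, 10.0]
finger_gap: 0.2
```

```bash
python3 - <<'E'
from h import *
s=snapshot('scene');cv2.imwrite('pics/c6.png',cv2.resize(s['frame'][140:260,270:450],None,fx=4,fy=4))
s=snapshot('wrist');cv2.imwrite('pics/w6.png',s['frame'])
go(-60,0,142)
E
```

```text
shift mm tool [ 0.8  0.  16. ]
1 turn [ 0.    -0.001  0.   ]
-1 turn [-3.141e+00 -0.000e+00 -1.000e-03]
local [-76.   -0.  142.8] F [-2.4 -0.8  8.3] t 6.3833
```

View pics/c6.png

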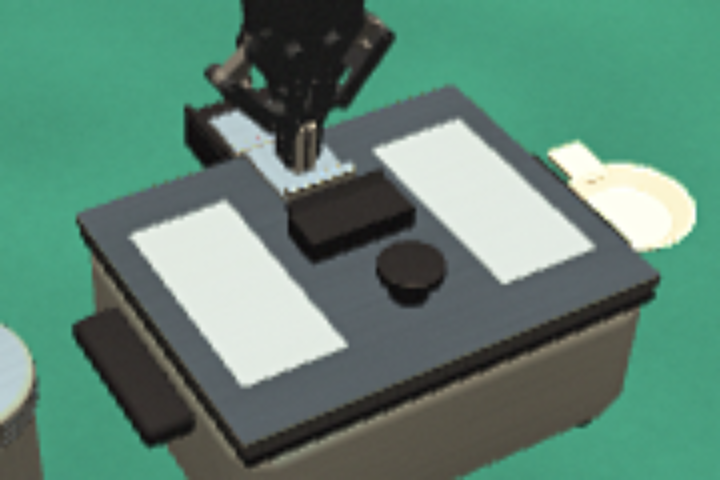

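View pics/w6.png

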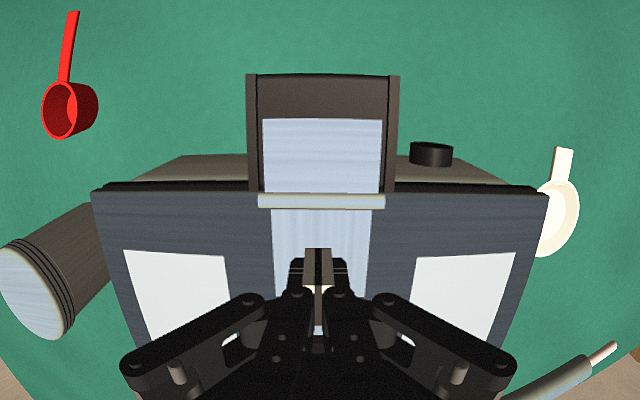

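```bash
python3 - <<'E'
from h import *
s=snapshot('wrist')
for v in (194,201,208,119,72): print(v,L(wplane(s,322,v,143)))
E
```

```text
194 [-114.     1.4  143. ]
201 [-110.4    1.4  143. ]
208 [-106.8    1.4  143. ]
119 [-149.7    1.2  143. ]
72 [-171.3    1.2  143. ]
```

Emit:
{"name": "drive_tool", "arguments": {"deltas": [[255, 0, 0, 0.001, 0, 0, 0], [255, 0, 0, 0.002, 0, 0, 0], [255, 0, 0, 0.003, 0, 0, 0], [255, 0, 0, 0.004, 0, 0, 0], [255, 0, 0, 0.004, 0, 0, 0], [255, 0, 0, 0.005, 0, 0, 0], [255, 0, 0, 0.005, 0, 0, 0], [255, 0, 0, 0.006, 0, 0, 0], [255, 0, 0, 0.006, 0, 0, 0], [255, 0, 0, 0.006, 0, 0, 0]]}}

```text
time: 7.27
tool_pos: [534.6, 103.4, 142.7]
tcp_rot: [-174.6, 89.9, 174.0]
ft_force: [-6.8, 0.7, 11.0]
finger_gap: -0.3
```

```bash
python3 - <<'E'
from h import *
s=snapshot('wrist');cv2.imwrite('pics/w7.png',s['frame'])
go(-60,0,142)
E
```

```text
shift mm tool [ 0.7 -0.1 10.9]
1 turn [ 0.    -0.002  0.   ]
-1 turn [-3.141 -0.    -0.004]
local [-7.090e+01  1.000e-01  1.427e+02] F [-7.1 -0.2 10.5] t 7.3167
```

View pics/w7.png

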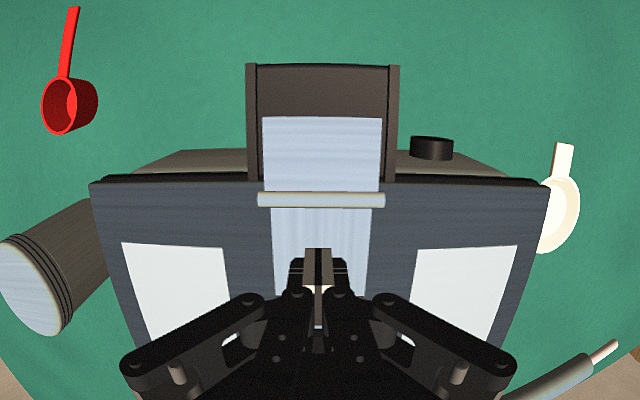

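Emit:
{"name": "drive_tool", "arguments": {"deltas": [[255, 0, 0, 0.001, 0, 0, 0], [255, 0, 0, 0.001, 0, 0, 0], [255, 0, 0, 0.002, 0, 0, 0], [255, 0, 0, 0.002, 0, 0, 0], [255, 0, 0, 0.002, 0, 0, 0], [255, 0, 0, 0.002, 0, 0, 0], [255, 0, 0, 0.002, 0, 0, 0], [255, 0, 0, 0.002, 0, 0, 0], [255, 0, 0, 0.002, 0, 0, 0], [255, 0, 0, 0.002, 0, 0, 0]]}}

```text
time: 8.15
tool_pos: [536.5, 103.1, 142.7]
tcp_rot: [-179.0, 89.9, 169.6]
ft_force: [-7.1, 0.3, 9.7]
finger_gap: 0.0
```

```bash
python3 - <<'E'
from h import *
go(-60,0,142)
s=snapshot('wrist');cv2.imwrite('pics/w8.png',s['frame'])
f=s['frame'][:,322].astype(int).sum(1)
for v in range(50,215):
    if abs(f[v+1]-f[v-1])>90: print(v,f[v+1]-f[v-1],L(wplane(s,322,v,143))[0])
E
```

```text
shift mm tool [ 0.7 -0.2  8.9]
1 turn [ 0.001 -0.003  0.   ]
-1 turn [-3.141 -0.    -0.004]
local [-68.9   0.2 142.7] F [-7.1  0.3  9.7] t 8.15
58 -182 -170.8
59 -305 -170.3
111 184 -146.3
112 492 -145.9
113 220 -145.4
186 -233 -110.9
187 -292 -110.4
189 157 -109.4
190 106 -108.9
202 -276 -102.9
203 -97 -102.4
204 300 -101.8
205 157 -101.3
```

Emit:
{"name": "drive_tool", "arguments": {"deltas": [[255, 0, 0, 0.001, 0, 0, 0], [255, 0, 0, 0.001, 0, 0, 0], [255, 0, 0, 0.002, 0, 0, 0], [255, 0, 0, 0.002, 0, 0, 0], [255, 0, 0, 0.003, 0, 0, 0], [255, 0, 0, 0.003, 0, 0, 0], [255, 0, 0, 0.003, 0, 0, 0], [255, 0, 0, 0.003, 0, 0, 0], [255, 0, 0, 0.003, 0, 0, 0], [255, 0, 0, 0.003, 0, 0, 0]]}}

```text
time: 9.03
tool_pos: [539.5, 102.7, 142.7]
tcp_rot: [176.3, 89.9, 165.0]
ft_force: [-6.2, 1.3, 10.4]
finger_gap: 0.1
```

```bash
cat > e.py <<'E'
from h import *
go(-60,0,142)
s=snapshot('wrist')
f=s['frame'][:,322].astype(int).sum(1)
for v in range(20,250):
    if abs(f[v+1]-f[v-1])>90: print(v,f[v+1]-f[v-1],L(wplane(s,322,v,143))[0])
E
python3 e.py
python3 - <<'E'
from h import *
f=cv2.imread('pics/w5.png')
E
```

```text
shift mm tool [ 0.6 -0.4  5.9]
1 turn [ 0.001 -0.002 -0.   ]
-1 turn [-3.141  0.    -0.004]
local [-65.9   0.4 142.7] F [-6.2  1.3 10.4] t 9.0333
52 -287 -170.6
53 -317 -170.1
57 105 -168.3
105 335 -146.1
106 415 -145.6
180 -174 -110.9
181 -260 -110.4
183 130 -109.4
184 117 -108.9
196 -215 -102.9
197 -154 -102.4
198 222 -101.9
199 255 -101.4
247 -452 -75.5
248 -396 -74.9
```

Emit:
{"name": "drive_tool", "arguments": {"deltas": [[255, 0, 0, 0.001, 0, 0, 0], [255, 0, 0, 0.002, 0, 0, 0], [255, 0, 0, 0.003, 0, 0, 0], [255, 0, 0, 0.0035, 0, 0, 0], [255, 0, 0, 0.004, 0, 0, 0], [255, 0, 0, 0.0045, 0, 0, 0], [255, 0, 0, 0.005, 0, 0, 0], [255, 0, 0, 0.005, 0, 0, 0], [255, 0, 0, 0.005, 0, 0, 0], [255, 0, 0, 0.005, 0, 0, 0]]}}

```text
time: 9.92
tool_pos: [544.3, 101.7, 142.6]
tcp_rot: [175.4, 89.9, 164.1]
ft_force: [-5.4, 1.7, 10.4]
finger_gap: -0.1
```

```bash
python3 e.py
```

```text
shift mm tool [ 0.6 -0.4  1. ]
1 turn [ 0.001 -0.003 -0.   ]
-1 turn [-3.141  0.    -0.004]
local [-61.    0.4 142.6] F [-5.4  1.7 10.4] t 9.9167
42 -165 -170.4
43 -282 -169.9
94 182 -146.2
95 425 -145.7
96 205 -145.3
170 -148 -110.8
171 -294 -110.3
173 174 -109.3
186 -177 -103.0
187 -186 -102.5
188 116 -102.0
189 259 -101.5
190 110 -101.0
247 -457 -70.6
248 -374 -70.0
249 100 -69.4
```

Still sliding on the tab's face; ridge contact is near. Continue in small steps.

Emit:
{"name": "drive_tool", "arguments": {"deltas": [[255, 0, 0, 0.0005, 0, 0, 0], [255, 0, 0, 0.001, 0, 0, 0], [255, 0, 0, 0.0015, 0, 0, 0], [255, 0, 0, 0.002, 0, 0, 0], [255, 0, 0, 0.002, 0, 0, 0], [255, 0, 0, 0.002, 0, 0, 0], [255, 0, 0, 0.002, 0, 0, 0], [255, 0, 0, 0.002, 0, 0, 0], [255, 0, 0, 0.002, 0, 0, 0], [255, 0, 0, 0.002, 0, 0, 0]]}}

```text
time: 10.8
tool_pos: [544.7, 101.7, 142.3]
tcp_rot: [-178.6, 89.7, 170.0]
ft_force: [-14.2, 2.0, 14.9]
finger_gap: -0.2
```

```bash
python3 e.py
```

```text
shift mm tool [ 0.3 -0.4  0.6]
1 turn [ 0.001 -0.006  0.   ]
-1 turn [-3.141 -0.    -0.01 ]
local [-60.6   0.4 142.3] F [-14.2   2.   14.9] t 10.8
42 -339 -170.0
43 -230 -169.5
44 120 -169.0
93 111 -146.2
94 442 -145.8
95 308 -145.3
170 -201 -110.4
171 -122 -109.9
173 130 -108.9
186 -299 -102.6
188 372 -101.6
189 96 -101.1
247 -421 -70.3
248 -376 -69.7
249 111 -69.1
```

Emit:
{"name": "drive_tool", "arguments": {"deltas": [[255, -0.0005, 0, -0.0005, 0, 0, 0], [255, -0.0015, 0, -0.001, 0, 0, 0], [255, -0.003, 0, -0.001, 0, 0, 0], [255, -0.005, 0, -0.0015, 0, 0, 0], [255, -0.008, 0, -0.002, 0, 0, 0], [255, -0.015, 0, -0.003, 0, 0, 0], [255, -0.025, 0, -0.003, 0, 0, 0], [255, -0.04, 0, -0.003, 0, 0, 0], [255, -0.06, 0, -0.003, 0, 0, 0], [255, -0.08, 0, -0.003, 0, 0, 0]]}}

```text
time: 11.68
tool_pos: [544.7, 101.1, 224.0]
tcp_rot: [-0.5, 89.9, -11.9]
ft_force: [-0.2, -0.0, 0.7]
finger_gap: -0.1
```

Emit:
{"name": "drive_tool", "arguments": {"deltas": [[255, -0.02, 0, -0.01, 0, 0, 0], [255, -0.04, 0, -0.03, 0, 0, 0], [255, -0.06, 0, -0.05, 0, 0, 0], [255, -0.08, 0, -0.07, 0, 0, 0], [255, -0.1, 0, -0.08, 0, 0, 0], [255, -0.1, 0, -0.08, 0, 0, 0], [255, -0.1, 0, -0.08, 0, 0, 0], [255, -0.1, 0, -0.08, 0, 0, 0], [255, -0.1, 0, -0.08, 0, 0, 0], [255, -0.1, 0, -0.08, 0, 0, 0]]}}

```text
time: 12.52
tool_pos: [466.0, 116.9, 321.0]
tcp_rot: [-159.2, 89.9, -170.6]
ft_force: [0.4, -0.0, -0.8]
finger_gap: -0.0
```

```bash
python3 - <<'E'
from h import *
go(-60,0,142)
s=snapshot('side');a=cv2.resize(s['frame'][130:310,200:400],None,fx=3,fy=3)
c=snapshot('scene');b=cv2.resize(c['frame'][130:310,220:450],None,fx=3,fy=3)
cv2.imwrite('pics/s9.png',a);cv2.imwrite('pics/c9.png',b)
w=snapshot('wrist');cv2.imwrite('pics/w9.png',w['frame'])
for s,n in((c,'scene'),(s,'side')):
    m=cv2.inRange(s['frame'],(170,180,170),(255,255,255))
    for k in cv2.findContours(m,0,1)[0]:
        if cv2.contourArea(k)>500:
            M=cv2.moments(k);print(n,round(M['m10']/M['m00'],2),round(M['m01']/M['m00'],2))
E
```

```text
shift mm tool [178.8   0.4  81.1]
1 turn [-0.    -0.002  0.001]
-1 turn [3.141e+00 1.000e-03 3.000e-03]
local [-1.408e+02 -2.000e-01  3.210e+02] F [ 0.4 -0.  -0.8] t 12.5167
scene 255.99 233.89
scene 328.92 212.75
scene 390.42 189.6
scene 217.48 157.01
side 272.12 354.3
side 275.83 243.58
side 303.61 190.51
```

View pics/s9.png

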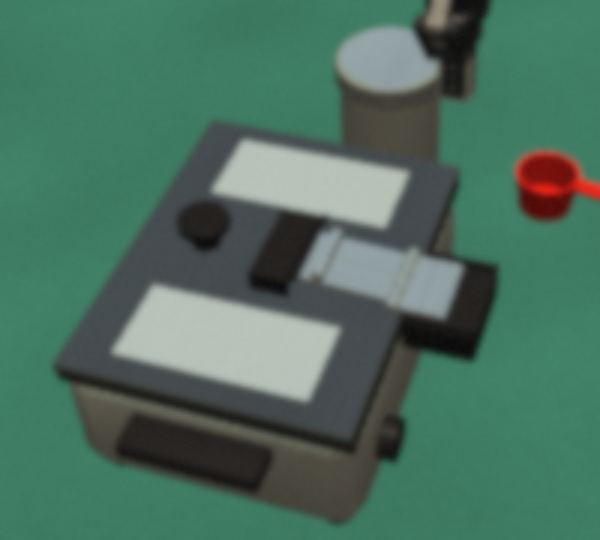

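View pics/c9.png

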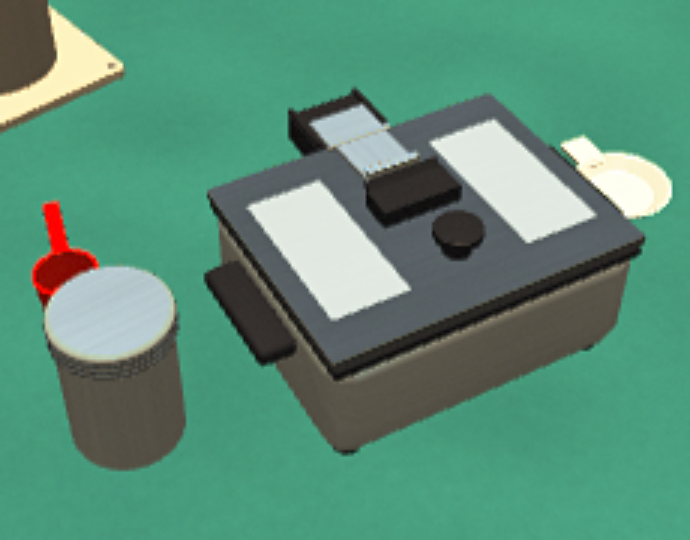

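View pics/w9.png

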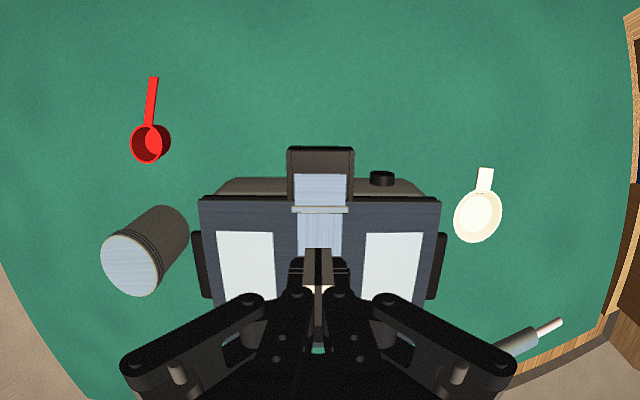

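```bash
python3 e.py
```

```text
shift mm tool [179.2   0.3  81. ]
1 turn [-0.    -0.002  0.001]
-1 turn [3.141e+00 1.000e-03 2.000e-03]
local [-1.408e+02 -1.000e-01  3.214e+02] F [-0.1  0.8  0.2] t 12.6667
145 -250 -176.9
146 -276 -175.8
150 112 -171.6
151 141 -170.5
172 98 -147.9
173 346 -146.8
174 282 -145.7
204 -105 -112.0
205 -228 -110.8
207 181 -108.5
212 -106 -102.6
214 121 -100.2
247 -449 -59.2
248 -379 -57.9
249 96 -56.6
```

```bash
python3 -c "
from bench import hand_in
print(hand_in())"
```

```text
the job is handed in; nothing more can be done
None
```

The lid is locked. I folded the tab flat with the closed fingertips, pressed it onto its end stop, and pushed it forward against its ridge to the front stop. The job was handed in at about 12.7 s, and `hand_in()` gives no verdict.

- **Front stop:** at the end, about 14 N of forward push moved the tab no further, with about 15 N pressing down. Those were the highest forces I read.
- **Tab after letting go:** all three cameras showed it flat, with its edge under the lip. The wrist camera put the hinge bar at about -106 mm, which matches a slot of about 24 mm. The slide plate's rear edge read the same to within about 1 mm before and after release.
- **Lid and bystanders:**
  - The lid's white panels and the spoon rest stayed within about 0.1 px where they could be compared with the start.
  - One panel was partly hidden in the side view, where it differed by 0.3 px.
  - The canister top did not move either.
  - I checked the scoop only by eye, and it looked unmoved.
- **Disagreement between measurements:** my first hand-picked lid corners differed by about 10 mm between the scene and side cameras. I used the panels, the knob and the wrist camera instead, which agreed to within a few millimetres.
- **During the push:** the tab moved forward by friction under the pressed fingertip before the ridge made contact. The ridge push came only at the end, and confirmed the stop.

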